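# Lock the laptop power brick into its desk cradle

## Robot

A 6-joint arm with a two-finger parallel gripper is mounted at the origin on a cart in front of the work surface, level with it; the furniture and walls round the work are solid. World frame = base frame: x ahead of the robot, y to its left, z up, the work surface at z = 0. Lengths are in m, angles in rad, forces in N, time in s.
With the tool pointing down it reaches from about 0.35 to 0.975 m from the base axis. Payload 4.9 kg.
Tool frame: the origin (TCP) lies between the finger pads; the fingertips stand 8 mm ahead of it and the grasp point (between the pads) lies 11 mm behind it; z points along the fingers, y is the direction in which the jaws open and shut (so a half turn about z gives the same grasp; the last joint's range is limited). The gripper opens to 85 mm and grips with 20 to 120 N. Pads are 22 mm wide; open, the fingers measure 114 mm over their backs; the gripper's body (76 mm by 85 mm) begins 54 mm behind the grasp point. The pads swing forward as they close: fully open they stand 13 mm farther back than shut.
Start: joints at [-1.274, 0.053, 1.613, -0, 1.476, -0.119], TCP at [0.252, -0.572, 0.239] pointing down, gripper open.
Joint ranges: [-3.01, 3.01], [-1.01, 2.22], [0.06, 2.58], [-1.02, 4.17], [0.09, 2.62], [-3.14, 3.14]. Speed limits (rad/s): [2.57, 2.57, 3.14, 3.14, 3.14, 3.14].

## Interface

Orientations are given as a rotation vector (axis times angle).
In Python, from station import ctrl gives the robot as it stands. The module is installed in compiled form; this text tells all that it offers.
- The arm moves only by the shell command python3 -m creep 'ROWS' [FORCE]. ROWS is JSON, a list of rows, each an object with "hand": the opening, from 0 (shut) to 1 (fully open); "translation": the shift along the tool's x, y, z in cm, a list of three; "delta_rot": the turn, a rotation vector about the tool's x, y, z in degrees, a list of three. A call has 1 to 8 rows; each row shifts and turns the commanded pose from where the row before left it, along the tool's axes as they then stand; what a row does not reach is not made up. A row lasts 1/8 s, in which the tool goes at most 62.5 mm and 10.7 degrees, less where a joint would pass 70% of its speed; a pose out of reach is approached as far as the arm can. A call with a gripper value outside its range is refused whole. The fingers move at their own pace and stop on an object; FORCE is the grip in N (left out, the last holds). Time passes only in rows, so rows that do not move let the fingers close. It gives the time, the measured TCP pose, the force and the opening at its end, in the units of the state.
- ctrl.get_obs(): the state, without advancing time (a new reading comes with each control period).
- ctrl.get_image(name): name is "side" or "top" or "wrist"; returns (picture, depth): 400x640x3 uint8, red, green, blue; 400x640 float32, m along the optical axis (not along the pixel's ray), 0 where there is no reading.
- ctrl.calibration(name): a dict with "fx", "fy", "cx", "cy" (pixels), "dist" ([k1, k2, p1, p2, k3] as OpenCV has them; the pictures are not rectified), "T" (4x4, takes a point from camera to world coordinates). Camera axes: x right, y up, looking along -z (the intrinsics and any distortion apply to the point x, -y, -z); pixel columns grow to the right and rows downward; lengths in m; the calibration is good to about 2 mm. A picture is of the moment at which its call begins: read the wrist's pose just before it. calibration takes no time and is no camera call; for the wrist camera it gives the pose at the moment of the call.
- ctrl.finish_job(): hands the job in, once; it reports no verdict.
The state is a dict: "t": time; "q": joint angles; "dq": joint speeds; "effort": joint torques, N m; "tool_pos": TCP position; "tool_rot": TCP orientation; "contact_force": force on the tool from outside, world axes, zero at the start; "wrist_torque": the same for the moment, N m; "opening": finger opening in m.
Only numpy, scipy, OpenCV 4.12 (cv2) and the standard library are available. Lean on these libraries where they do the work, as an engineer would, in place of code of your own. Each camera call takes 0.05 s, during which the arm holds its last target.

## Task

Pick up the black laptop power brick, lay it flat in the pocket of the white desk cradle, then swing the cradle's orange locking lever across the top of the brick until it reaches its stop.

Things in the scene. Friction and masses are not known exactly. Their poses are not given: they have to be found in the camera images.
- brick_center (a point): Centre of the loose black laptop power brick, a box 46 (its x) x 100 (its y) x 29 mm high, 0.13 to 0.27 kg, lying flat; the point is 14.5 mm above its underside. Grasp it across the 46 mm. A flat dark-blue power bank (68x137x22 mm) and a slim silver hub bar (26x104x16 mm) lie nearby as bystanders; the three may have swapped places.
- pocket (a point): Where the brick's centre belongs, 20.5 mm above the worktop, in the white cradle fixed there. Pocket floor 6 mm high, 66 mm (x) by 120 mm (y): 10 mm play all round, either end first. Guide walls 5 mm thick, lips sloping out, 30 mm high over the worktop; the middle 80 mm of both long sides are open for fingers. Lever hinge: upright axis at y = +82 mm, x = 0, top 53 mm high.
- lever (a joint): Angle (rad) of the orange locking lever, a level bar 16 mm wide, 40 to 48 mm above the worktop (5 mm over a seated brick), turning on an upright post. 0: shut at its stop, along the pocket's -y, over the brick; grows as it swings out counter-clockwise (from above) to the +x side (1.57: along +x), at most 2.0. Needs about 0.6 N at the knob; stays where left.
- lever_knob (a point): Middle of the round black upright knob near the lever's free end, 88 mm from the hinge axis; 16 mm in diameter, 34 mm tall, from 48 to 82 mm above the worktop, this point at 65 mm. It can be pinched from above or pushed sideways; its axes turn with the lever.
Things that resemble listed ones, but are neither listed nor needed, are in the scene too. What is shaped like the part that bears brick_center but purple is not meant.

How it is judged:
By the outcome, as a careful person would: the job done as asked, in the order asked, and still so for the second after the job is handed in, with the robot touching nothing.
It also fails if it takes over 45 s, if anything falls off the work surface, if the arm or the gripper's body presses on something with over 40 N, if the wrist force passes 120 N, or if a joint passes its speed limit or range.

## Working session

There is one attempt and no reset: what is moved stays moved. The work goes in short steps, Python scripts to look and compute and a shell command to move; the robot and the scene stay as the last step left them, time stands still between calls to the robot, and variables do not carry over. Pictures are saved under pics/ and viewed, and the job is handed in when it is done.

```bash
mkdir -p pics; cat > h.py <<'E'
import numpy as np, cv2
from station import ctrl
def grab(n,tag):
    im,d=ctrl.get_image(n); c=ctrl.calibration(n)
    cv2.imwrite(f'pics/{tag}.png',im[:,:,::-1]); np.savez(f'pics/{tag}.npz',im=im,d=d,T=c['T'],K=[c['fx'],c['fy'],c['cx'],c['cy']],dist=c['dist'])
    return im,d
def cloud(tag):
    z=np.load(f'pics/{tag}.npz'); d=z['d']; fx,fy,cx,cy=z['K']; H,W=d.shape
    u,v=np.meshgrid(np.arange(W),np.arange(H))
    K=np.array([[fx,0,cx],[0,fy,cy],[0,0,1]])
    p=cv2.undistortPoints(np.stack([u,v],-1).reshape(-1,1,2).astype(np.float64),K,z['dist']).reshape(H,W,2)
    P=np.stack([p[...,0]*d,-p[...,1]*d,-d,np.ones_like(d)],-1)@z['T'].T
    P=P[...,:3]; P[d==0]=np.nan
    return z['im'],P
E
python3 - <<'E'
from h import *
for n in('top','side'): grab(n,n+'0')
o=ctrl.get_obs(); print({k:np.round(v,3) for k,v in o.items()})
E
```

```text
{'t': np.float64(0.1), 'q': array([-1.274,  0.053,  1.614, -0.   ,  1.476, -0.119]), 'dq': array([ 0.001, -0.003, -0.004, -0.001,  0.   ,  0.001]), 'effort': array([ 0.0000e+00, -3.9490e+01, -3.7136e+01, -0.0000e+00,  4.0000e-03,
       -0.0000e+00]), 'tool_pos': array([ 0.252, -0.571,  0.238]), 'tool_rot': array([-3.072, -0.648,  0.   ]), 'contact_force': array([ 0.683, -0.014,  0.449]), 'wrist_torque': array([-0.002, -0.009,  0.039]), 'opening': np.float64(0.085)}
```

View pics/top0.png

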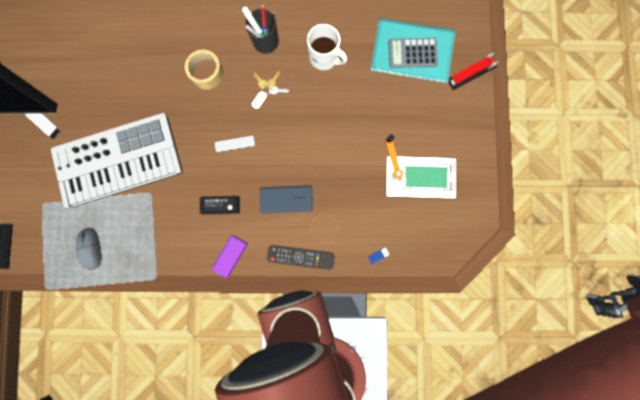

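View pics/side0.png

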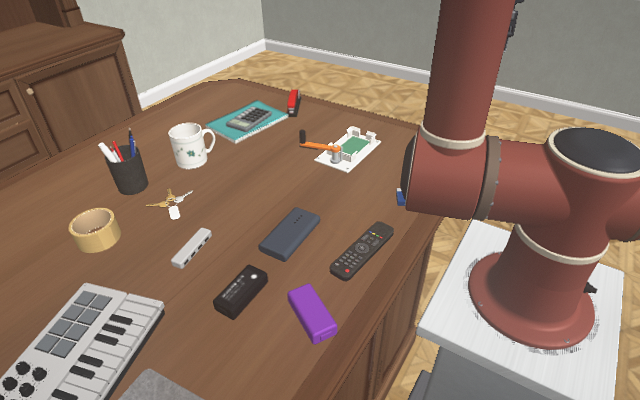

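Candidates: the black box at top (219,205) fits the brick, with side view (241,291). The purple box (229,256) is excluded by colour, the remote (300,257) is flat and has keys, and the dark-blue slab (286,199) is the power bank. I'll measure and crop to confirm.

```bash
python3 - <<'E'
from h import *
im,P=cloud('top0')
def rect(name,box,zlo,zhi,mask=None):
    x0,y0,x1,y1=box; Q=P[y0:y1,x0:x1].reshape(-1,3); C=im[y0:y1,x0:x1].reshape(-1,3).astype(int)
    m=(Q[:,2]>zlo)&(Q[:,2]<zhi)
    if mask is not None: m&=mask(C)
    Q=Q[m]; r=cv2.minAreaRect(Q[:,:2].astype(np.float32)); print(name,len(Q),'zmed',np.nanmedian(Q[:,2]).round(4),'c',np.round(r[0],4),'size',np.round(r[1],4),'ang',round(r[2],2)); print('   ',cv2.boxPoints(r).round(3).tolist())
rect('brick',(190,185,247,222),.02,.04)
rect('bank',(252,175,325,220),.012,.04)
rect('hub',(205,128,265,160),.008,.04)
orange=lambda C:(C[:,0]>200)&(C[:,1]>100)&(C[:,1]<190)&(C[:,2]<90)
rect('lever',(375,130,415,190),.03,.07,orange)
green=lambda C:(C[:,1]>C[:,0]+40)
rect('pocketgreen',(395,155,465,200),-.01,.03,green)
white=lambda C:(C.min(1)>190)
rect('cradle',(375,145,470,210),-.01,.06,white)
rect('walls',(375,145,470,210),.018,.036,white)
rect('knob',(375,125,405,160),.06,.1)
print('table z',np.nanmedian(P[220:235,330:380,2]))
c=im[180:225,185:260]; d=cv2.resize(c,None,fx=7,fy=7,interpolation=cv2.INTER_CUBIC)
e=cv2.resize(im[125:210,375:470],None,fx=6,fy=6,interpolation=cv2.INTER_CUBIC)
cv2.imwrite('pics/c1.png',d[:,:,::-1]); cv2.imwrite('pics/c2.png',e[:,:,::-1])
E
```

```text
brick 708 zmed 0.0294 c [0.4383 0.2707] size [0.046  0.1012] ang 1.73
    [[0.414000004529953, 0.32100000977516174], [0.4169999957084656, 0.21899999678134918], [0.46299999952316284, 0.22100000083446503], [0.46000000834465027, 0.32199999690055847]]
bank 1364 zmed 0.0224 c [0.4542 0.0986] size [0.0679 0.1368] ang 2.37
    [[0.4169999957084656, 0.16599999368190765], [0.4230000078678131, 0.028999999165534973], [0.4909999966621399, 0.03200000151991844], [0.48500001430511475, 0.1679999977350235]]
hub 408 zmed 0.0163 c [0.6015 0.2364] size [0.028  0.1044] ang 9.58
    [[0.5789999961853027, 0.28600001335144043], [0.5960000157356262, 0.18299999833106995], [0.6240000128746033, 0.18700000643730164], [0.6069999933242798, 0.28999999165534973]]
lever 137 zmed 0.0487 c [ 0.5516 -0.176 ] size [0.0938 0.0171] ang 12.9
    [[0.5040000081062317, -0.17800000309944153], [0.5080000162124634, -0.19499999284744263], [0.5989999771118164, -0.17399999499320984], [0.5950000286102295, -0.15700000524520874]]
pocketgreen 828 zmed 0.0073 c [ 0.5144 -0.2694] size [0.1093 0.0543] ang 87.93
    [[0.48500001430511475, 
[... 241 characters left out ...]
000042915344, -0.3449999988079071], [0.5659999847412109, -0.3479999899864197], [0.5709999799728394, -0.16500000655651093], [0.46299999952316284, -0.16200000047683716]]
walls 284 zmed 0.0275 c [ 0.5147 -0.2608] size [0.1565 0.0817] ang 87.99
    [[0.47099998593330383, -0.33799999952316284], [0.5529999732971191, -0.3400000035762787], [0.5580000281333923, -0.18400000035762787], [0.47699999809265137, -0.1809999942779541]]
knob 44 zmed 0.0814 c [ 0.6013 -0.1637] size [0.0149 0.0135] ang 3.42
    [[0.5929999947547913, -0.15700000524520874], [0.593999981880188, -0.17100000381469727], [0.609000027179718, -0.17000000178813934], [0.6079999804496765, -0.15600000321865082]]
table z 0.0006660774665783187
```

```bash
python3 - <<'E'
from h import *
a=cv2.imread('pics/c1.png');b=cv2.imread('pics/c2.png')
b=cv2.resize(b,(570//2*1,510//2)); a=cv2.resize(a,None,fx=.9,fy=.9)
H=a.shape[0]+b.shape[0]; o=np.zeros((H,max(a.shape[1],b.shape[1]),3),np.uint8); o[:a.shape[0],:a.shape[1]]=a; o[a.shape[0]:,:b.shape[1]]=b
print(o.shape); cv2.imwrite('pics/c3.png',o)
E
```

```text
(539, 472, 3)
```

View pics/c3.png

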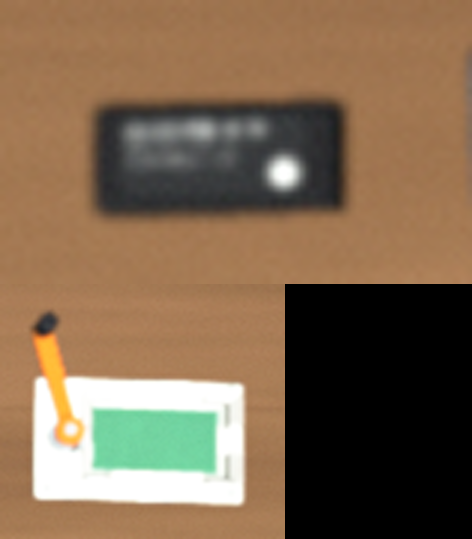

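The crop confirms it: a plain black box with label and LED, measured 46x101x29 mm, so this is the brick. Cradle: pocket about (0.514,-0.269), yaw about -2°; knob 87 mm from the predicted hinge (88 expected), lever about 1.88 rad. First I move over the cradle for a closer look on the way.

```bash
cat >> h.py <<'E'
from scipy.spatial.transform import Rotation as Rn
def to(p,jaw=None):
    o=ctrl.get_obs(); R=Rn.from_rotvec(o['tool_rot']).as_matrix()
    j=np.degrees(np.arctan2(R[1,1],R[0,1]))
    print('t',round(o['t'],2),'pos',o['tool_pos'].round(4),'jaw',j.round(2),'tilt',np.degrees(np.arccos(-R[2,2])).round(2),'F',o['contact_force'].round(1),'open',round(o['opening'],4))
    if p is not None: print(' move cm (tool axes)',(100*R.T@(np.array(p)-o['tool_pos'])).round(2))
    if jaw is not None:
        w=Rn.from_euler('z',(jaw-j+90)%180-90,degrees=True).as_matrix()
        # align to straight down at the wanted heading
        a=np.radians(j+(jaw-j+90)%180-90); y=np.array([np.cos(a),np.sin(a),0]); z=np.array([0,0,-1.]); x=np.cross(y,z)
        print(' turn deg (tool)',np.degrees(Rn.from_matrix(R.T@np.c_[x,y,z]).as_rotvec()).round(2))
        print(' after turn, move cm',(100*np.c_[x,y,z].T@(np.array(p)-o['tool_pos'])).round(2))
E
python3 -m creep '[{"hand":1,"translation":[4.75,-2.6,0],"delta_rot":[0,0,0]},{"hand":1,"translation":[4.75,-2.6,0],"delta_rot":[0,0,0]},{"hand":1,"translation":[4.75,-2.6,0],"delta_rot":[0,0,0]},{"hand":1,"translation":[4.75,-2.6,0],"delta_rot":[0,0,0]},{"hand":1,"translation":[4.75,-2.6,0],"delta_rot":[0,0,0]},{"hand":1,"translation":[4.75,-2.6,0],"delta_rot":[0,0,0]},{"hand":1,"translation":[4.75,-2.6,0],"delta_rot":[0,0,0]}]' 60
python3 -m creep '[{"hand":1,"translation":[0,0,0],"delta_rot":[0,0,-10]},{"hand":1,"translation":[0,0,0],"delta_rot":[0,0,-10]},{"hand":1,"translation":[0,0,0],"delta_rot":[0,0,-10]},{"hand":1,"translation":[0,0,0],"delta_rot":[0,0,-10]},{"hand":1,"translation":[0,0,0],"delta_rot":[0,0,-10]},{"hand":1,"translation":[0,0,0],"delta_rot":[0,0,-10]},{"hand":1,"translation":[0,0,0],"delta_rot":[0,0,-7.7]},{"hand":1,"translation":[0,0,0],"delta_rot":[0,0,0]}]'
python3 - <<'E'
from h import *
grab('wrist','w1'); to([.4383,.2707,.239],1.7)
E
```

```text
t: 0.98
tool_pos: [0.4837, -0.2692, 0.2389]
tool_rot: [-3.074, -0.648, 0.001]
contact_force: [0.3, -0.6, -0.2]
opening: 0.0855
t: 1.98
tool_pos: [0.4828, -0.2707, 0.2387]
tool_rot: [-2.193, -2.248, 0.0]
contact_force: [0.2, -0.2, 0.1]
opening: 0.0854
t 2.02 pos [ 0.4829 -0.2708  0.2389] jaw 1.39 tilt 0.04 F [ 1.3 -0.7 -0.5] open 0.0852
 move cm (tool axes) [ 5.424e+01 -3.140e+00  1.000e-02]
 turn deg (tool) [-0.03 -0.03 -0.31]
 after turn, move cm [ 5.426e+01 -2.850e+00 -1.000e-02]
```

View pics/w1.png

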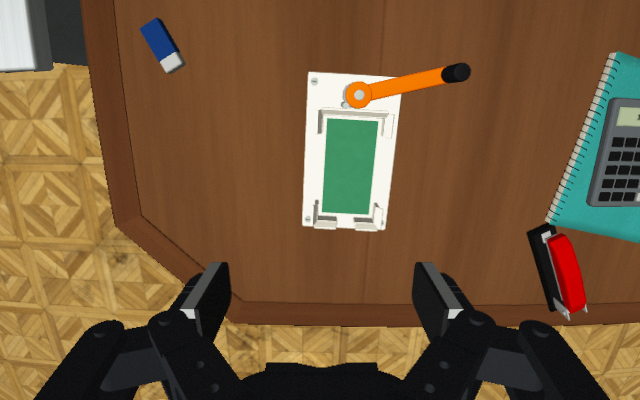

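The wrist view shows the empty cradle clearly: the pocket centre is near (350,168), the hinge at (358,95) and the knob at (455,72). I'll measure it from here as a check.

```bash
python3 - <<'E'
from h import *
im,P=cloud('w1'); C=im.astype(int)
M=np.zeros(C.shape[:2],bool); M[60:240,295:410]=1
g=M&(C[...,1]>C[...,0]+40); w=M&(C.min(-1)>150)&(P[...,2]>.0)&(P[...,2]<.012); wl=M&(P[...,2]>.024)&(P[...,2]<.034)&(C.min(-1)>110)
wl[:108]=0
for n,m in(('green',g),('base+green',w|g),('walls',wl)):
    Q=P[m]; r=cv2.minAreaRect(Q[:,:2].astype(np.float32)); print(n,m.sum(),np.round(np.nanmedian(Q[:,2]),4),np.round(r[0],4),np.round(r[1],4),round(r[2],2))
N=np.zeros_like(M);N[60:110,335:480]=1
t=N&(P[...,2]>.0505)&(P[...,2]<.056)&(C[...,0]-C[...,2]<150); print('hinge top',t.sum(),np.nanmedian(P[t],0))
k=N&(P[...,2]>.078)&(P[...,2]<.086); Q=P[k]; r=cv2.minEnclosingCircle(Q[:,:2].astype(np.float32)); print('knob',k.sum(),r)
o=N&(C[...,0]>180)&(C[...,2]<90)&(P[...,2]>.035); Q=P[o]; r=cv2.minAreaRect(Q[:,:2].astype(np.float32)); print('lever',r, np.nanmedian(Q[:,2]))
E
```

```text
green 4592 0.0058 [ 0.5156 -0.2695] [0.1113 0.057 ] 88.17
base+green 10679 0.0055 [ 0.4985 -0.2605] [0.1767 0.1054] 76.54
walls 1103 0.0279 [ 0.5156 -0.2695] [0.1364 0.0818] 88.3
hinge top 118 [ 0.51878505 -0.18533137  0.05240539]
knob 271 ((0.6027171611785889, -0.16548149287700653), 0.008275873027741909)
lever ((0.5527936220169067, -0.1804034411907196), (0.09675908833742142, 0.024419128894805908), 11.727139472961426) 0.0476147010430345
```

```bash
python3 -m creep '[{"hand":1,"translation":[6.0,-0.32,0],"delta_rot":[0,0,0]},{"hand":1,"translation":[6.0,-0.32,0],"delta_rot":[0,0,0]},{"hand":1,"translation":[6.0,-0.32,0],"delta_rot":[0,0,0]},{"hand":1,"translation":[6.0,-0.32,0],"delta_rot":[0,0,0]},{"hand":1,"translation":[6.0,-0.32,0],"delta_rot":[0,0,0]},{"hand":1,"translation":[6.0,-0.32,0],"delta_rot":[0,0,0]},{"hand":1,"translation":[6.0,-0.32,0],"delta_rot":[0,0,0]},{"hand":1,"translation":[6.0,-0.32,0],"delta_rot":[0,0,0]}]'
python3 - <<'E'
from h import *
to([.4383,.2707,.239],1.7)
E
```

```text
t: 3.02
tool_pos: [0.4442, 0.2102, 0.2395]
tool_rot: [2.194, 2.248, 0.001]
contact_force: [0.8, -0.5, -0.4]
opening: 0.0854
t 3.02 pos [0.4442 0.2102 0.2395] jaw 1.4 tilt 0.05 F [ 0.8 -0.5 -0.4] open 0.0854
 move cm (tool axes) [ 6.07 -0.44  0.05]
 turn deg (tool) [ 0.05 -0.   -0.3 ]
 after turn, move cm [ 6.07 -0.41  0.05]
```

```bash
python3 -m creep '[{"hand":1,"translation":[6.07,-0.44,0],"delta_rot":[0,0,-0.3]},{"hand":1,"translation":[0,0,5],"delta_rot":[0,0,0]},{"hand":1,"translation":[0,0,5],"delta_rot":[0,0,0]},{"hand":1,"translation":[0,0,2],"delta_rot":[0,0,0]},{"hand":1,"translation":[0,0,0],"delta_rot":[0,0,0]}]'
python3 - <<'E'
from h import *
grab('wrist','w2'); to([.4383,.2707,.010],1.7)
im,P=cloud('w2'); C=im.astype(int)
m=(P[...,2]>.024)&(P[...,2]<.034)&(C.max(-1)<110)&(abs(P[...,0]-.438)<.04)&(abs(P[...,1]-.271)<.07)
r=cv2.minAreaRect(P[m][:,:2].astype(np.float32)); print(m.sum(),r)
E
```

```text
t: 3.65
tool_pos: [0.4371, 0.2681, 0.1169]
tool_rot: [-2.186, -2.254, 0.007]
contact_force: [-0.1, 0.0, 0.2]
opening: 0.0854
t 3.7 pos [0.4384 0.2687 0.119 ] jaw 1.75 tilt 0.07 F [0.1 0.2 0.6] open 0.0855
 move cm (tool axes) [2.10e-01 1.00e-02 1.09e+01]
 turn deg (tool) [-0.07  0.02  0.05]
 after turn, move cm [ 2.00e-01 -1.00e-02  1.09e+01]
7146 ((0.4419231712818146, 0.27102094888687134), (0.04594282805919647, 0.09909256547689438), 1.6494864225387573)
```

View pics/w2.png

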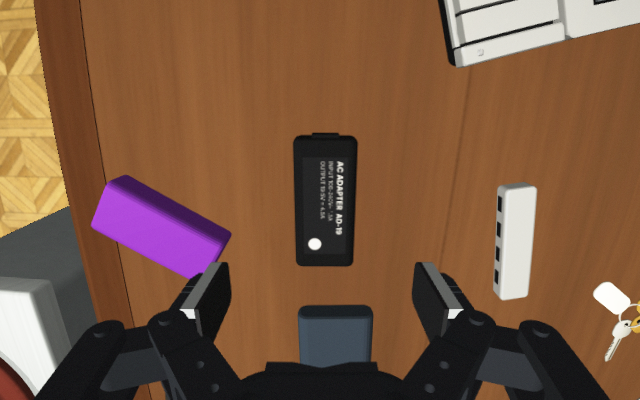

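The label reads "AC ADAPTER", brick at (325,200). I need to check that the purple box clears the left finger.

```bash
python3 - <<'E'
from h import *
im,P=cloud('top0'); C=im.astype(int)
m=(C[...,0]>120)&(C[...,1]<90)&(C[...,2]>170); Q=P[m]; r=cv2.minAreaRect(Q[:,:2].astype(np.float32)); print(m.sum(),r,cv2.boxPoints(r).round(3).tolist())
E
```

```text
63 ((0.3061848282814026, 0.22174516320228577), (0.037679895758628845, 0.10146959871053696), 85.13383483886719) [[0.2540000081062317, 0.2070000022649765], [0.35499998927116394, 0.19900000095367432], [0.3580000102519989, 0.23600000143051147], [0.25699999928474426, 0.24500000476837158]]
```

The purple corner is at about (0.358,0.236) and the finger back at x of about 0.383, so it clears. Descending.

```bash
python3 -m creep '[{"hand":1,"translation":[0.2,0.15,4],"delta_rot":[0,0,0]},{"hand":1,"translation":[0,0,4],"delta_rot":[0,0,0]},{"hand":1,"translation":[0,0,1.5],"delta_rot":[0,0,0]},{"hand":1,"translation":[0,0,0.8],"delta_rot":[0,0,0]},{"hand":1,"translation":[0,0,0.5],"delta_rot":[0,0,0]},{"hand":1,"translation":[0,0,0],"delta_rot":[0,0,0]}]' 60
python3 - <<'E'
from h import *
to([.44,.2707,.010],1.7)
E
```

```text
t: 4.45
tool_pos: [0.4409, 0.2711, 0.0122]
tool_rot: [2.186, 2.256, 0.002]
contact_force: [0.2, -0.4, -0.1]
opening: 0.0853
t 4.45 pos [0.4409 0.2711 0.0122] jaw 1.82 tilt 0.09 F [ 0.2 -0.4 -0.1] open 0.0853
 move cm (tool axes) [-0.04 -0.09  0.22]
 turn deg (tool) [ 0.08 -0.03  0.12]
 after turn, move cm [-0.04 -0.09  0.22]
```

```bash
python3 -m creep '[{"hand":0.4,"translation":[0,0,0.2],"delta_rot":[0,0,0]},{"hand":0.2,"translation":[0,0,0],"delta_rot":[0,0,0]},{"hand":0.2,"translation":[0,0,0],"delta_rot":[0,0,0]},{"hand":0.2,"translation":[0,0,0],"delta_rot":[0,0,0]},{"hand":0.2,"translation":[0,0,0],"delta_rot":[0,0,0]},{"hand":0.2,"translation":[0,0,0],"delta_rot":[0,0,0]}]' 60
python3 -m creep '[{"hand":0.2,"translation":[0,0,-1],"delta_rot":[0,0,0]},{"hand":0.2,"translation":[0,0,-2],"delta_rot":[0,0,0]},{"hand":0.2,"translation":[0,0,-4],"delta_rot":[0,0,0]},{"hand":0.2,"translation":[0,0,-4],"delta_rot":[0,0,0]},{"hand":0.2,"translation":[0,0,0],"delta_rot":[0,0,0]}]'
python3 - <<'E'
from h import *
to([.5155,-.2695,.12],-1.8); grab('wrist','w3')
im,P=cloud('w3')
E
```

```text
t: 5.2
tool_pos: [0.4407, 0.2711, 0.0099]
tool_rot: [2.186, 2.256, 0.001]
contact_force: [0.8, 0.8, 5.4]
opening: 0.045
t: 5.82
tool_pos: [0.4422, 0.2717, 0.1229]
tool_rot: [2.184, 2.255, 0.01]
contact_force: [-0.1, 1.3, -2.1]
opening: 0.0452
t 5.83 pos [0.4422 0.2717 0.1229] jaw 1.83 tilt 0.41 F [-0.1  1.3 -2.1] open 0.0452
 move cm (tool axes) [-54.33   5.6    0.19]
 turn deg (tool) [ 0.37 -0.16  3.63]
 after turn, move cm [-53.86   9.02   0.29]
```

View pics/w3.png

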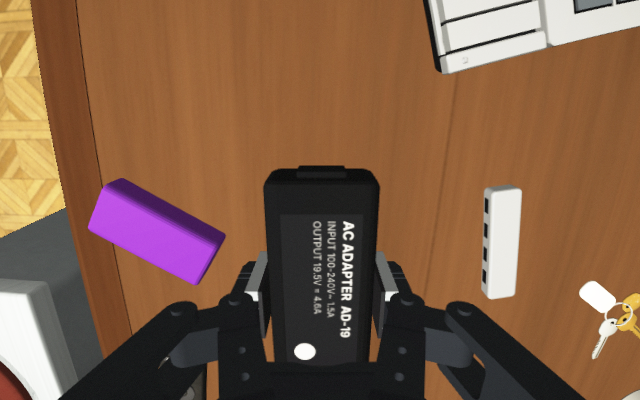

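The brick is held squarely between the pads (near 322,270) and lifted. Carrying to above the pocket.

```bash
python3 -m creep '[{"hand":0.2,"translation":[-2,0.2,0],"delta_rot":[0,0,0]},{"hand":0.2,"translation":[-4,0.4,0],"delta_rot":[0,0,0]},{"hand":0.2,"translation":[-4.5,0.5,0],"delta_rot":[0,0,0]},{"hand":0.2,"translation":[-4.5,0.5,0],"delta_rot":[0,0,0]},{"hand":0.2,"translation":[-4.5,0.5,0],"delta_rot":[0,0,0]},{"hand":0.2,"translation":[-4.5,0.5,0],"delta_rot":[0,0,0]},{"hand":0.2,"translation":[-4.5,0.5,0],"delta_rot":[0,0,0]},{"hand":0.2,"translation":[-4.5,0.5,0],"delta_rot":[0,0,0]}]' 
python3 -m creep '[{"hand":0.2,"translation":[-4.5,0.4,0],"delta_rot":[0,0,0]},{"hand":0.2,"translation":[-4.5,0.4,0],"delta_rot":[0,0,0]},{"hand":0.2,"translation":[-4.5,0.4,0],"delta_rot":[0,0,0]},{"hand":0.2,"translation":[-4,0.4,0],"delta_rot":[0,0,0]},{"hand":0.2,"translation":[-3,0.3,0],"delta_rot":[0,0,0]},{"hand":0.2,"translation":[0,0,0],"delta_rot":[0,0,3.6]},{"hand":0.2,"translation":[0,0,0],"delta_rot":[0,0,0]}]'
python3 - <<'E'
from h import *
to([.5155,-.2695,.12],-1.8)
E
```

```text
t: 6.88
tool_pos: [0.4848, -0.0588, 0.1163]
tool_rot: [-2.183, -2.253, 0.003]
contact_force: [0.0, 0.2, -1.8]
opening: 0.0449
t: 7.75
tool_pos: [0.5105, -0.2615, 0.1162]
tool_rot: [-2.252, -2.183, 0.002]
contact_force: [0.3, 0.4, -2.2]
opening: 0.0452
t 7.75 pos [ 0.5105 -0.2615  0.1162] jaw -1.77 tilt 0.3 F [ 0.3  0.4 -2.2] open 0.0452
 move cm (tool axes) [-0.79  0.52 -0.38]
 turn deg (tool) [-0.25 -0.16  0.03]
 after turn, move cm [-0.79  0.52 -0.38]
```

```bash
python3 -m creep '[{"hand":0.2,"translation":[-0.79,0.52,0],"delta_rot":[-0.25,-0.16,0]},{"hand":0.2,"translation":[0,0,3],"delta_rot":[0,0,0]},{"hand":0.2,"translation":[0,0,3],"delta_rot":[0,0,0]},{"hand":0.2,"translation":[0,0,0],"delta_rot":[0,0,0]}]' 
python3 - <<'E'
from h import *
to([.5155,-.2695,.018],-1.8); grab('wrist','w4'); grab('side','s4')
a=cv2.imread('pics/s4.png')[100:200,270:430]; cv2.imwrite('pics/s4c.png',cv2.resize(a,None,fx=4,fy=4))
im,P=cloud('w4')
for z0,z1,n in((.066,.085,'brick top'),):
    m=(P[...,2]>z0)&(P[...,2]<z1)&(abs(P[...,0]-.5155)<.035)&(P[...,1]>-.35)&(P[...,1]<-.19)
    Q=P[m]; print(n,m.sum(),Q.min(0),Q.max(0),np.median(Q,0))
E
```

```text
t: 8.25
tool_pos: [0.5152, -0.2687, 0.0558]
tool_rot: [-2.253, -2.187, 0.001]
contact_force: [-0.3, 0.8, -2.8]
opening: 0.0447
t 8.25 pos [ 0.5152 -0.2687  0.0558] jaw -1.72 tilt 0.1 F [-0.3  0.8 -2.8] open 0.0447
 move cm (tool axes) [-0.08  0.03  3.78]
 turn deg (tool) [-0.09 -0.05  0.08]
 after turn, move cm [-0.08  0.03  3.78]
brick top 21742 [ 0.48138596 -0.30987439  0.06601232] [ 0.5504927  -0.21713754  0.0849922 ] [ 0.51778327 -0.25763412  0.07623578]
```

View pics/w4.png

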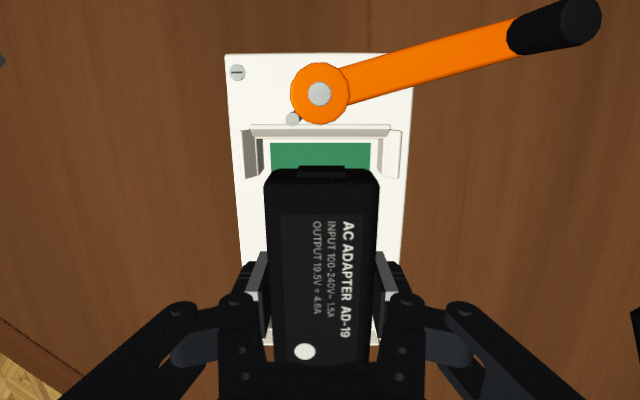

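View pics/s4c.png

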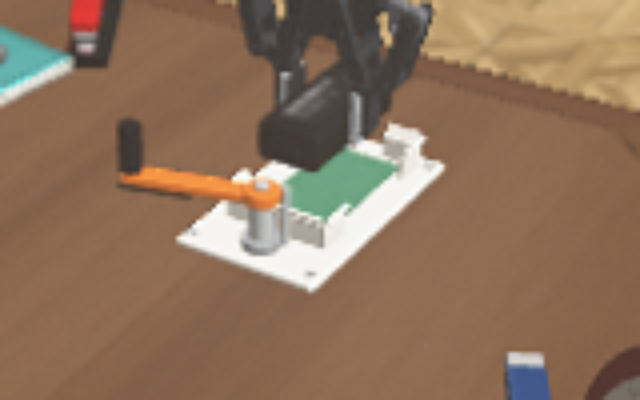

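The brick is level, centred in x (320 px) and in line with the pocket; its front end is at y = -0.217, as predicted. Lowering.

```bash
python3 -m creep '[{"hand":0.2,"translation":[-0.08,0.03,2],"delta_rot":[0,0,0]},{"hand":0.2,"translation":[0,0,1],"delta_rot":[0,0,0]},{"hand":0.2,"translation":[0,0,0.6],"delta_rot":[0,0,0]},{"hand":0.2,"translation":[0,0,0],"delta_rot":[0,0,0]}]' 
python3 - <<'E'
from h import *
to([.5155,-.2695,.017],-1.8)
E
```

```text
t: 8.85
tool_pos: [0.5174, -0.271, 0.0226]
tool_rot: [2.253, 2.184, 0.001]
contact_force: [0.2, -0.2, -2.1]
opening: 0.0452
t 8.85 pos [ 0.5174 -0.271   0.0226] jaw -1.78 tilt 0.22 F [ 0.2 -0.2 -2.1] open 0.0452
 move cm (tool axes) [ 0.15 -0.19  0.56]
 turn deg (tool) [0.19 0.12 0.02]
 after turn, move cm [ 0.15 -0.19  0.56]
```

```bash
python3 -m creep '[{"hand":0.2,"translation":[0.1,-0.15,0.3],"delta_rot":[0,0,0]},{"hand":0.2,"translation":[0,0,0.2],"delta_rot":[0,0,0]},{"hand":0.2,"translation":[0,0,0],"delta_rot":[0,0,0]}]' 
python3 - <<'E'
from h import *
to([.5155,-.2695,.017],-1.8)
E
```

```text
t: 9.22
tool_pos: [0.5163, -0.2702, 0.0183]
tool_rot: [2.252, 2.183, 0.002]
contact_force: [-0.1, 0.6, -1.0]
opening: 0.0452
t 9.22 pos [ 0.5163 -0.2702  0.0183] jaw -1.78 tilt 0.29 F [-0.1  0.6 -1. ] open 0.0452
 move cm (tool axes) [ 0.07 -0.08  0.13]
 turn deg (tool) [0.25 0.16 0.02]
 after turn, move cm [ 0.07 -0.08  0.13]
```

```bash
python3 -m creep '[{"hand":0.2,"translation":[0,0,0.15],"delta_rot":[0,0,0]},{"hand":0.2,"translation":[0,0,0.05],"delta_rot":[0,0,0]},{"hand":0.2,"translation":[0,0,0],"delta_rot":[0,0,0]}]' 
python3 - <<'E'
from h import *
to([.5155,-.2695,.017],-1.8)
E
```

```text
t: 9.6
tool_pos: [0.5163, -0.2703, 0.0163]
tool_rot: [2.252, 2.183, 0.002]
contact_force: [0.1, -0.8, -2.8]
opening: 0.0447
t 9.6 pos [ 0.5163 -0.2703  0.0163] jaw -1.77 tilt 0.29 F [ 0.1 -0.8 -2.8] open 0.0447
 move cm (tool axes) [ 0.07 -0.09 -0.07]
 turn deg (tool) [0.25 0.16 0.03]
 after turn, move cm [ 0.07 -0.09 -0.07]
```

```bash
python3 -m creep '[{"hand":0.2,"translation":[0,0,0.1],"delta_rot":[0,0,0]},{"hand":0.2,"translation":[0,0,0],"delta_rot":[0,0,0]}]' 

```

```text
t: 9.85
tool_pos: [0.5165, -0.2704, 0.016]
tool_rot: [2.252, 2.183, 0.001]
contact_force: [-2.8, 1.7, 5.2]
opening: 0.045
```

Floor contact, +7 N. Releasing and lifting.

```bash
python3 -m creep '[{"hand":0.75,"translation":[0,0,0],"delta_rot":[0,0,0]},{"hand":0.9,"translation":[0,0,0],"delta_rot":[0,0,0]},{"hand":0.9,"translation":[0,0,0],"delta_rot":[0,0,0]},{"hand":0.9,"translation":[0,0,-2],"delta_rot":[0,0,0]},{"hand":0.9,"translation":[0,0,-4],"delta_rot":[0,0,0]},{"hand":0.9,"translation":[0,0,-5],"delta_rot":[0,0,0]},{"hand":0.9,"translation":[0,0,-5],"delta_rot":[0,0,0]},{"hand":0.9,"translation":[0,0,0],"delta_rot":[0,0,0]}]' 
python3 - <<'E'
from h import *
grab('wrist','w5'); to([.6022,-.1650,.12],0)
im,P=cloud('w5'); C=im.astype(int)
m=(P[...,2]>.030)&(P[...,2]<.039)&(C.max(-1)<110)&(abs(P[...,0]-.5155)<.04)&(abs(P[...,1]+.27)<.06)
Q=P[m]; r=cv2.minAreaRect(Q[:,:2].astype(np.float32)); print(m.sum(),r,np.median(Q,0))
A=np.c_[Q[:,:2]-Q[:,:2].mean(0),np.ones(len(Q))]; print('plane',np.linalg.lstsq(A,Q[:,2],rcond=None)[0])
k=(P[...,2]>.074)&(P[...,2]<.09)&(abs(P[...,0]-.602)<.02)&(abs(P[...,1]+.165)<.02)
print('knob',k.sum(),cv2.minEnclosingCircle(P[k][:,:2].astype(np.float32)) if k.any() else '')
E
```

```text
t: 10.85
tool_pos: [0.5188, -0.2719, 0.1833]
tool_rot: [2.243, 2.174, 0.005]
contact_force: [-0.4, 0.3, -0.2]
opening: 0.0767
t 10.9 pos [ 0.5173 -0.2709  0.1799] jaw -1.77 tilt 0.73 F [ 0.2 -0.3  0.2] open 0.0766
 move cm (tool axes) [10.89  8.09  6.  ]
 turn deg (tool) [ 0.6   0.41 -1.77]
 after turn, move cm [10.59  8.49  5.99]
3584 ((0.5157259702682495, -0.26918938755989075), (0.09782002121210098, 0.04238860309123993), 88.70216369628906) [ 0.51474055 -0.26355564  0.03089416]
plane [-0.00309366  0.00222603  0.03094737]
knob 431 ((0.6006198525428772, -0.1642889529466629), 0.008015690371394157)
```

View pics/w5.png

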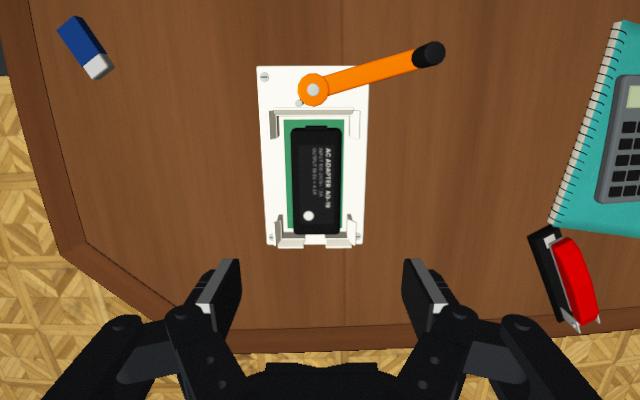

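The brick lies in the pocket (315,180) with green showing all round. The arm was still settling, so I repeat the height measurement.

```bash
python3 -m creep '[{"hand":0.9,"translation":[0,0,0],"delta_rot":[0.6,0.4,0]},{"hand":0.9,"translation":[0,0,0],"delta_rot":[0,0,0]}]'
python3 - <<'E'
from h import *
to(None); grab('wrist','w6'); 
im,P=cloud('w6'); C=im.astype(int)
m=(P[...,2]>.02)&(P[...,2]<.045)&(C.max(-1)<60)&(abs(P[...,0]-.5155)<.018)&(abs(P[...,1]+.27)<.045)
Q=P[m]; print(m.sum(),np.median(Q,0)); A=np.c_[Q[:,:2]-Q[:,:2].mean(0),np.ones(len(Q))]; print('plane',np.linalg.lstsq(A,Q[:,2],rcond=None)[0])
g=(C[...,1]>C[...,0]+40)&(abs(P[...,0]-.5155)<.03)&(abs(P[...,1]+.27)<.06); print('green z',np.median(P[g][:,2]))
t=(abs(P[...,2])<.02)&(P[...,0]>.6)&(P[...,0]<.65)&(abs(P[...,1]+.27)<.05); print('table',np.median(P[t][:,2]))
k=(P[...,2]>.072)&(P[...,2]<.09)&(abs(P[...,0]-.602)<.02)&(abs(P[...,1]+.165)<.02)
print('knob',k.sum(),cv2.minEnclosingCircle(P[k][:,:2].astype(np.float32)))
E
```

```text
t: 11.15
tool_pos: [0.5149, -0.2693, 0.1735]
tool_rot: [-2.248, -2.179, 0.003]
contact_force: [0.5, 0.6, 0.5]
opening: 0.0769
t 11.15 pos [ 0.5149 -0.2693  0.1735] jaw -1.78 tilt 0.62 F [0.5 0.6 0.5] open 0.0769
3250 [ 0.51343672 -0.26814032  0.03423296]
plane [ 0.00986048 -0.00273633  0.03422512]
green z 0.00586634436097111
table -0.0007632435737507381
knob 533 ((0.6028469204902649, -0.1652311533689499), 0.008230447769165039)
```

Brick seated flat (its top is 35.0 mm above the table, as expected, with tilt under 1°) and centred within about 2 mm. Next, the lever: turn the jaws to the knob's tangent (heading 105°) so I can pinch it and sweep it round the arc.

```bash
python3 -m creep '[{"hand":0.9,"translation":[0,0,0],"delta_rot":[0,0,-10.5]},{"hand":0.9,"translation":[0,0,0],"delta_rot":[0,0,-10.5]},{"hand":0.9,"translation":[0,0,0],"delta_rot":[0,0,-10.5]},{"hand":0.9,"translation":[0,0,0],"delta_rot":[0,0,-10.5]},{"hand":0.9,"translation":[0,0,0],"delta_rot":[0,0,-10.5]},{"hand":0.9,"translation":[0,0,0],"delta_rot":[0,0,-10.5]},{"hand":0.9,"translation":[0,0,0],"delta_rot":[0,0,-10.5]},{"hand":0.9,"translation":[0,0,0],"delta_rot":[0,0,-10.5]}]'
python3 -m creep '[{"hand":0.9,"translation":[0,0,0],"delta_rot":[0,0,-10.5]},{"hand":0.9,"translation":[0,0,0],"delta_rot":[0,0,-10.5]},{"hand":0.9,"translation":[0,0,0],"delta_rot":[0,0,-1.8]},{"hand":0.9,"translation":[0,0,0],"delta_rot":[0,0,0]}]'
python3 - <<'E'
from h import *
o=ctrl.get_obs();R=Rn.from_rotvec(o['tool_rot']).as_matrix();y=R[:,1];print('y',y.round(3),'q',o['q'].round(2))
p=[.6025,-.1652,.14]
print((100*R.T@(np.array(p)-o['tool_pos'])).round(2)); to(p)
E
```

```text
t: 12.2
tool_pos: [0.5152, -0.2695, 0.174]
tool_rot: [-0.203, -3.127, -0.008]
contact_force: [0.6, 0.2, 0.3]
opening: 0.0771
t: 12.7
tool_pos: [0.5155, -0.2697, 0.1747]
tool_rot: [0.407, -3.109, -0.009]
contact_force: [0.3, 0.8, -0.1]
opening: 0.0766
y [-0.257  0.966  0.007] q [-0.61  0.    1.77  0.    1.37 -2.44]
[-11.12   7.83   3.46]
t 12.7 pos [ 0.5155 -0.2697  0.1747] jaw 104.9 tilt 0.49 F [ 0.3  0.8 -0.1] open 0.0766
 move cm (tool axes) [-11.12   7.83   3.46]
```

```bash
python3 -m creep '[{"hand":0.9,"translation":[-3.7,2.6,0.5],"delta_rot":[0,0,0]},{"hand":0.9,"translation":[-3.7,2.6,0.5],"delta_rot":[0,0,0]},{"hand":0.9,"translation":[-3.7,2.6,0.5],"delta_rot":[0,0,0]},{"hand":0.9,"translation":[0,0,0],"delta_rot":[0,0,0]},{"hand":0.9,"translation":[0,0,0],"delta_rot":[0,0,0]}]'
python3 - <<'E'
from h import *
to([.6025,-.1652,.064],105); grab('side','s7'); grab('wrist','w7')
a=cv2.imread('pics/s7.png')[60:200,230:430]; cv2.imwrite('pics/s7c.png',cv2.resize(a,None,fx=3.5,fy=3.5))
E
```

```text
t: 13.32
tool_pos: [0.6023, -0.1658, 0.16]
tool_rot: [0.409, -3.109, -0.008]
contact_force: [0.2, -0.1, -0.3]
opening: 0.0769
t 13.32 pos [ 0.6023 -0.1658  0.16  ] jaw 104.98 tilt 0.45 F [ 0.2 -0.1 -0.3] open 0.0769
 move cm (tool axes) [-0.08 -0.    9.6 ]
 turn deg (tool) [ 0.33 -0.31 -0.02]
 after turn, move cm [-0.03  0.05  9.6 ]
```

View pics/s7c.png

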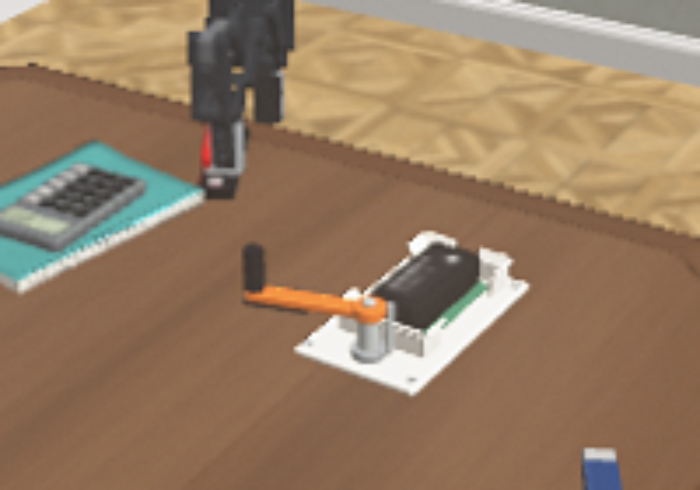

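View pics/w7.png

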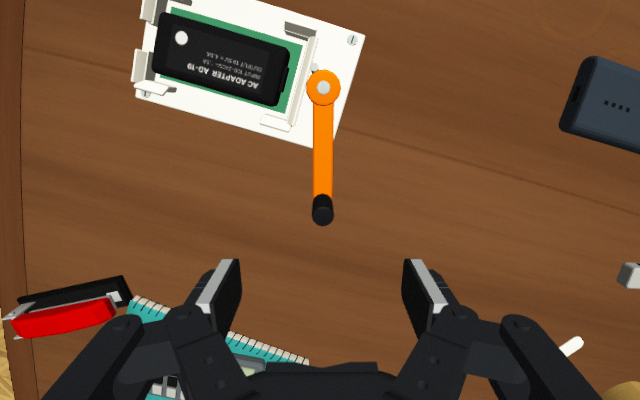

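The brick lies flat in the cradle. The knob (322,210) is midway between the open fingers and the lever is perpendicular to the jaw axis. Descending to pinch the knob.

```bash
python3 -m creep '[{"hand":0.9,"translation":[-0.03,0.05,4],"delta_rot":[0.33,-0.31,0]},{"hand":0.9,"translation":[0,0,3],"delta_rot":[0,0,0]},{"hand":0.9,"translation":[0,0,2.2],"delta_rot":[0,0,0]},{"hand":0.9,"translation":[0,0,0],"delta_rot":[0,0,0]},{"hand":0.9,"translation":[0,0,0],"delta_rot":[0,0,0]}]' 25
python3 - <<'E'
from h import *
to([.6025,-.1652,.064],105)
E
```

```text
t: 14.05
tool_pos: [0.6034, -0.1655, 0.0696]
tool_rot: [-0.41, 3.112, -0.001]
contact_force: [0.5, -0.6, 0.8]
opening: 0.0771
t 14.05 pos [ 0.6034 -0.1655  0.0696] jaw 104.99 tilt 0.16 F [ 0.5 -0.6  0.8] open 0.0771
 move cm (tool axes) [0.08 0.06 0.56]
 turn deg (tool) [-0.07  0.14 -0.01]
 after turn, move cm [0.07 0.06 0.56]
```

```bash
python3 -m creep '[{"hand":0.3,"translation":[0.08,0.06,0.4],"delta_rot":[0,0,0]},{"hand":0.1,"translation":[0,0,0],"delta_rot":[0,0,0]},{"hand":0.1,"translation":[0,0,0],"delta_rot":[0,0,0]},{"hand":0.1,"translation":[0,0,0],"delta_rot":[0,0,0]},{"hand":0.1,"translation":[0,0,0],"delta_rot":[0,0,0]},{"hand":0.1,"translation":[0,0,0],"delta_rot":[0,0,0]}]' 25
python3 - <<'E'
from h import *
to(None)
o=ctrl.get_obs();R=Rn.from_rotvec(o['tool_rot']).as_matrix()
h=np.array([.5183,-.1868]); p=o['tool_pos'][:2]; v=p-h; print('r',np.hypot(*v),'bearing',np.degrees(np.arctan2(v[1],v[0])))
a=np.radians(-10); n=h+np.array([[np.cos(a),-np.sin(a)],[np.sin(a),np.cos(a)]])@v
print('10deg chord cm tool',(100*R.T@np.r_[n-p,0]).round(3))
E
```

```text
t: 14.8
tool_pos: [0.6019, -0.1645, 0.0646]
tool_rot: [-0.411, 3.113, -0.0]
contact_force: [-0.7, 0.2, 2.5]
opening: 0.0149
t 14.8 pos [ 0.6019 -0.1645  0.0646] jaw 105.03 tilt 0.07 F [-0.7  0.2  2.5] open 0.0149
r 0.08647105412684826 bearing 14.912217707367878
10deg chord cm tool [ 0.134 -1.501  0.   ]
```

Knob pinched (opening 15 mm). Sweeping clockwise in 10° chords.

```bash
python3 -m creep '[{"hand":0.1,"translation":[0.03,-0.76,0],"delta_rot":[0,0,5]},{"hand":0.1,"translation":[0.13,-1.52,0],"delta_rot":[0,0,10]},{"hand":0.1,"translation":[0.13,-1.52,0],"delta_rot":[0,0,10]},{"hand":0.1,"translation":[0.13,-1.52,0],"delta_rot":[0,0,10]},{"hand":0.1,"translation":[0.13,-1.52,0],"delta_rot":[0,0,10]},{"hand":0.1,"translation":[0,0,0],"delta_rot":[0,0,0]}]' 25
cat >> h.py <<'E'
def arc(rem=None):
    to(None); o=ctrl.get_obs();R=Rn.from_rotvec(o['tool_rot']).as_matrix()
    h=np.array([.5183,-.1868]); p=o['tool_pos'][:2]; v=p-h; b=np.degrees(np.arctan2(v[1],v[0])); print('r',np.hypot(*v),'bearing',b,'M',o['wrist_torque'].round(2))
    for s in (10,5,2):
        c=np.radians(b-s); n=h+.0875*np.array([np.cos(c),np.sin(c)]); print(s,(100*R.T@np.r_[n-p,0]).round(3))
E
python3 -c "
from h import *
arc()"
```

```text
t: 15.55
tool_pos: [0.5927, -0.2315, 0.0645]
tool_rot: [0.812, 3.035, 0.001]
contact_force: [-2.1, 1.1, 4.4]
opening: 0.0146
t 15.55 pos [ 0.5927 -0.2315  0.0645] jaw 60.05 tilt 0.03 F [-2.1  1.1  4.4] open 0.0146
r 0.08679406228746668 bearing -31.00721777525947 M [0.19 0.41 0.05]
10 [ 9.000e-02 -1.518e+00 -1.000e-03]
5 [-0.023 -0.763 -0.   ]
2 [-0.06  -0.307 -0.   ]
```

Tracking well with low forces. Another 50°.

```bash
python3 -m creep '[{"hand":0.1,"translation":[0.11,-1.52,0],"delta_rot":[0,0,10]},{"hand":0.1,"translation":[0.13,-1.52,0],"delta_rot":[0,0,10]},{"hand":0.1,"translation":[0.13,-1.52,0],"delta_rot":[0,0,10]},{"hand":0.1,"translation":[0.13,-1.52,0],"delta_rot":[0,0,10]},{"hand":0.1,"translation":[0.13,-1.52,0],"delta_rot":[0,0,10]},{"hand":0.1,"translation":[0.03,-0.76,0],"delta_rot":[0,0,5]},{"hand":0.1,"translation":[0,0,0],"delta_rot":[0,0,0]}]' 25
python3 -c "
from h import *
arc()"
```

```text
t: 16.42
tool_pos: [0.5253, -0.2744, 0.0646]
tool_rot: [2.117, 2.32, 0.001]
contact_force: [-1.7, 0.8, 3.4]
opening: 0.0148
t 16.43 pos [ 0.5253 -0.2744  0.0646] jaw 5.22 tilt 0.06 F [-1.7  0.8  3.4] open 0.0148
r 0.0878977887345073 bearing -85.45304093711569 M [0.05 0.3  0.09]
10 [ 0.191 -1.517 -0.002]
5 [ 0.082 -0.762 -0.001]
2 [ 0.049 -0.305 -0.   ]
```

```bash
python3 -m creep '[{"hand":0.1,"translation":[0.05,-0.76,0],"delta_rot":[0,0,5]},{"hand":0.1,"translation":[0,-0.25,0],"delta_rot":[0,0,2]},{"hand":0.1,"translation":[0,-0.1,0],"delta_rot":[0,0,0]},{"hand":0.1,"translation":[0,0,0],"delta_rot":[0,0,0]}]' 25
python3 -c "
from h import *
arc()"
```

```text
t: 16.92
tool_pos: [0.5146, -0.2748, 0.0645]
tool_rot: [2.257, 2.184, 0.002]
contact_force: [-0.2, 0.6, 4.0]
opening: 0.015
t 16.93 pos [ 0.5146 -0.2748  0.0645] jaw -1.89 tilt 0.09 F [-0.2  0.6  4. ] open 0.015
r 0.08806670768026265 bearing -92.40717553471072 M [0.1  0.15 0.13]
10 [ 0.203 -1.518 -0.002]
5 [ 0.097 -0.762 -0.001]
2 [ 0.065 -0.305 -0.   ]
```

```bash
python3 -m creep '[{"hand":0.1,"translation":[0,-0.1,0],"delta_rot":[0,0,0]},{"hand":0.1,"translation":[0,-0.1,0],"delta_rot":[0,0,0]},{"hand":0.1,"translation":[0,0,0],"delta_rot":[0,0,0]}]' 25
python3 -c "
from h import *
arc()"
```

```text
t: 17.3
tool_pos: [0.5141, -0.2747, 0.0646]
tool_rot: [2.256, 2.18, 0.006]
contact_force: [7.0, 0.7, 1.0]
opening: 0.0151
t 17.3 pos [ 0.5141 -0.2747  0.0646] jaw -1.97 tilt 0.34 F [7.  0.7 1. ] open 0.0151
r 0.08803968660887253 bearing -92.7584400039323 M [ 0.08 -1.05  0.06]
10 [ 0.208 -1.517 -0.009]
5 [ 0.098 -0.761 -0.005]
2 [ 0.064 -0.305 -0.002]
```

The stop is reached: force rises to 7 N while the tool no longer advances, and the bearing is near the expected -91.8°. Pressing slightly once more, then releasing and lifting straight up.

```bash
python3 -m creep '[{"hand":0.1,"translation":[0,-0.05,0],"delta_rot":[0,0,0]},{"hand":0.1,"translation":[0,0,0],"delta_rot":[0,0,0]},{"hand":0.6,"translation":[0,0,0],"delta_rot":[0,0,0]},{"hand":0.6,"translation":[0,0,0],"delta_rot":[0,0,0]},{"hand":0.6,"translation":[0,0,0],"delta_rot":[0,0,0]},{"hand":0.6,"translation":[0,0,-4],"delta_rot":[0,0,0]},{"hand":0.6,"translation":[0,0,-5],"delta_rot":[0,0,0]},{"hand":0.6,"translation":[0,0,-4],"delta_rot":[0,0,0]}]' 25
python3 -m creep '[{"hand":0.6,"translation":[0,0,0],"delta_rot":[0,0,0]},{"hand":0.6,"translation":[0,0,0],"delta_rot":[0,0,0]},{"hand":0.6,"translation":[0,0,0],"delta_rot":[0,0,0]}]'
python3 - <<'E'
from h import *
to(None); grab('wrist','w8'); grab('side','s8'); 
a=cv2.imread('pics/s8.png')[100:200,270:430]; cv2.imwrite('pics/s8c.png',cv2.resize(a,None,fx=4,fy=4))
im,P=cloud('w8')
k=(P[...,2]>.074)&(P[...,2]<.09)&(abs(P[...,0]-.515)<.03)&(abs(P[...,1]+.274)<.03)
if k.any():
    c=np.array(cv2.minEnclosingCircle(P[k][:,:2].astype(np.float32))[0]); v=c-[.5183,-.1868]; print('knob',c,np.hypot(*v),'bearing',np.degrees(np.arctan2(v[1],v[0])))
E
```

```text
t: 18.3
tool_pos: [0.5114, -0.2749, 0.1959]
tool_rot: [2.259, 2.182, 0.001]
contact_force: [-0.4, 0.2, -0.3]
opening: 0.0513
t: 18.68
tool_pos: [0.5105, -0.2741, 0.1919]
tool_rot: [-2.257, -2.18, 0.0]
contact_force: [-0.0, 0.0, -0.4]
opening: 0.0512
t 18.68 pos [ 0.5105 -0.2741  0.1919] jaw -1.98 tilt 0.19 F [-0.   0.  -0.4] open 0.0512
knob [ 0.51566875 -0.2750394 ] 0.08827862712536802 bearing -91.70802228476543
```

View pics/w8.png

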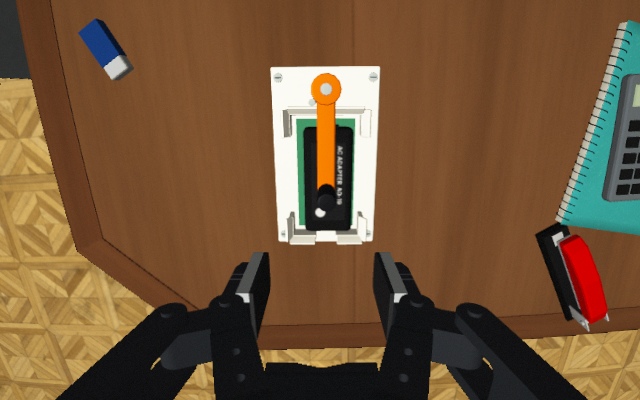

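View pics/s8c.png

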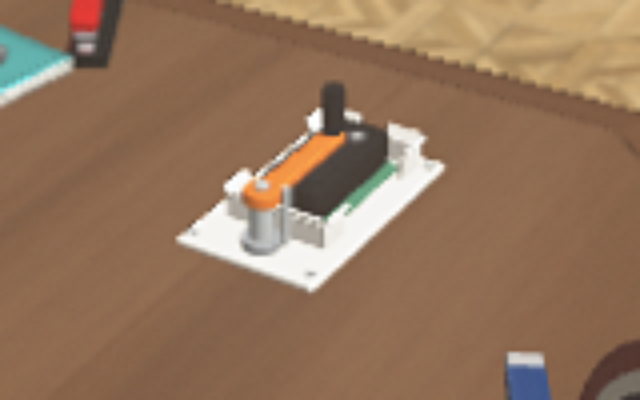

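The lever lies along the pocket over the flat brick, with the hinge at (326,89) and the knob at (325,200). Its bearing is -91.7° against -91.8° expected for shut, and the gripper is clear. Handing in.

```bash
python3 -c "
from station import ctrl
print(ctrl.finish_job())"
```

```text
the job is handed in; nothing more can be done
None
```

The job is done and handed in at about 18.8 s. I picked up the black "AC ADAPTER" brick, laid it flat in the cradle pocket, and swung the orange lever round over it to its stop.

- **Brick:** Before I swung the lever, its top measured 35.0 mm above the worktop, as expected for a seated brick. It sat about 2 mm from the pocket centre or less, with tilt under 1°. I did not re-measure its height with the lever shut; the final pictures show it flat under the lever.
- **Lever:** At the end of the swing the tool stopped advancing and the force rose to 7 N. After release the knob sat at a bearing of -91.7°, against -91.8° expected when shut.
- **Robot:** The gripper was about 11 cm above the knob and touching nothing when I handed in.
- **Disagreements:** The top and wrist cameras differed by up to about 4 mm on where the brick lay, so I grasped at a position between the two. My first height reading in the pocket was about 4 mm low because the arm was still settling; the repeat gave the figure above.

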